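# Crimp a sample vial and hold the press guard open

### The arm

A 7-joint arm with a two-finger parallel gripper is mounted at the origin on the work surface. World frame = base frame: x ahead of the robot, y to its left, z up, the work surface at z = 0. Lengths are in m, angles in rad, forces in N, time in s.
With the tool pointing down it reaches from about 0.425 to 0.875 m from the base axis. Payload 4.7 kg.
Tool frame: the origin (TCP) lies on the centre line of the jaws, within the pads' length; the fingertips stand ahead of it and the grasp point (between the pads) lies 2 mm behind it (nose_length is the z of the fingertips in the tool frame, in m); z points along the fingers, y is the line along which they close (so a half turn about z gives the same grasp; the last joint's range is limited). The gripper opens to 87 mm and grips with 3 to 60 N. Pads are 19 mm wide; open, the fingers measure 117 mm over their backs; the gripper's body (75 mm by 190 mm) begins 51 mm behind the grasp point.
Start: joints at [1.328, 0.321, -0.07, 1.45, 0.023, 1.371, -0.057], TCP at [0.165, -0.629, 0.24] pointing down, gripper open.
Joint ranges: [-2.86, 2.86], [-0.3, 2.09], [-1.38, 1.24], [0.06, 2.45], [-1.56, 4.7], [0.09, 2.05], [-2.69, 2.69]. Speed limits (rad/s): [2.57, 2.57, 3.14, 3.14, 3.14, 3.14, 3.14].

### API

Orientations are given as a rotation vector (axis times angle).
In Python, from bench import * gives the robot as it stands.
- The arm moves only by the tool send_rows, never from a script. Its arguments are lists of equal length, an entry for each row: "xyz": the shift along the tool's x, y, z in mm, a list of three; "dr": the turn, a rotation vector about the tool's x, y, z in rad, a list of three. A call has exactly 10 rows; each row is the pose to reach, as a shift and turn from the pose commanded when the call began, along the tool's axes at that moment; what a row does not reach only later rows make up. A row lasts 1/12 s, in which the tool goes at most 41.7 mm and 7.16 degrees, less where a joint would pass 70% of its speed; a pose out of reach is approached as far as the arm can. A call with a gripper value outside its range is refused whole. "jaw" is the finger opening in mm, from 0 to 87, set as the call begins (left out, the last holds). The fingers move at their own pace and stop on an object; "grip_force" is the grip in N (left out, the last holds). Time passes only in rows, so rows that repeat a pose let the fingers close, or fill a call up. It gives the time, the measured TCP pose, the force, the opening and the grip force at its end, in the units of the state.
- get_state(): the state, without advancing time (a new reading comes with each control period).
- get_image(name): name is "scene" or "top"; returns the picture (384x512x3 uint8, red, green, blue); there is no depth.
- calibration(name): a dict with "vfov" (degrees; the focal length in pixels is half the picture's height over the tangent of half this angle, whatever the lens; pixels are square), "cx", "cy" (the principal point, pixels), "rvec" (rotation vector, rad) and "tvec" (3), from world to camera coordinates, as OpenCV has them. Camera axes: x right, y down, z forward; pixel columns grow to the right and rows downward; lengths in m; the calibration is good to about 2 mm. A picture is of the moment at which its call begins. calibration takes no time and is no camera call.
- close_job(): hands the job in; it is judged then, once.
The state is a dict: "time": time; "joint_positions": joint angles; "qd": joint speeds; "joint_torque": joint torques, N m; "position": TCP position; "tool_rot": TCP orientation; "ft_force": force on the tool from outside, world axes, zero at the start; "torque": the same for the moment, N m; "grip_width": opening from 0.0 (shut) to 1.0 (fully open); "grip_force": force on a finger pad.
Only numpy, scipy, OpenCV 4.12 (cv2) and the standard library are available. Lean on these libraries where they do the work, as an engineer would, in place of code of your own. Each camera call takes 0.05 s, during which the arm holds its last target. There are 200 camera calls.

### The job

Crimp the cap on the vial in the bench press: with the clear guard shut, bring the red-gripped lever all the way down to its stop and let it come fully back up. Then raise the guard by its yellow knob to 60 degrees from closed and hold it steady there so that I can take the vial out; it falls shut if let go, so finish while still holding it. Leave the vial standing in its nest and do not disturb the other things on the bench.

Things in the scene. Friction and masses are not known exactly. Their poses are not given: they have to be found in the camera images.
- press: White hand-lever crimping press, fixed to the bench, its place and yaw (within 0.35 rad) varying: base 270 (x) x 150 (y) x 25 mm high, column at the rear (+x), head 56 mm wide reaching forward to local x = -55 mm, 265 mm high. Origin: centre of the base's underside; x points from the guard side, which faces the robot, to the rear; y to the left, z up. Vial nest at local (-20, 0) mm.
- lever (a joint): Angle of the hand lever, rad: 0 = up at rest (grip 28 degrees above level seen from the pivot), growing as the grip swings down; stop at 0.92. A spring returns it: about 4 N at the grip at first, 10 N at the stop. It turns about the press's y axis through point lever_pivot; the grip swings on a 200 mm radius, robot side, in the plane local y = -140 mm (right of the press).
- lever_pivot (a point): Point on the lever's axis in the middle plane of the press, at press-frame (10, 0, 225) mm. Its axes are those of the press.
- lever_grip (a point): Middle of the lever's red round grip, 26 mm in diameter and 82 mm long, lying along the lever, which is a 13 mm steel rod. At rest at press-frame (-167, -140, 319) mm. Moves with the lever.
- guard (a joint): Opening angle of the guard, rad: 0 = shut (its sheet slopes 61 degrees down towards the robot), growing as its lower edge swings out and up; 1.047 = 60 degrees (sheet about level); stop at 1.75. It turns about the press's y axis through point guard_hinge. It falls and springs shut when let go; holding it at 60 degrees takes 2 to 4 N at the knob.
- guard_hinge (a point): Point on the guard's hinge axis in the middle plane of the press, at press-frame (-65, 0, 225) mm; axes as the press. The guard is a clear sheet 156 mm long from hinge to lower edge, 112 mm wide, 4 mm thick, with yellow edging and 50 mm deep clear cheeks on its inner side.
- guard_knob (a point): Middle of the yellow guard knob, a cylinder 26 mm in diameter and 30 mm long, square on the guard's outer face on a 14 mm stem, 35 mm out from the sheet. Guard shut: at press-frame (-160, 0, 127) mm, that is 95 mm to the robot's side of the hinge axis and 98 mm below it, its axis 29 degrees above level. It moves with the guard on a 137 mm radius.
- vial: Capped clear glass vial, 23 mm in diameter, 75 mm tall, 30 g, standing loose in the 16 mm high ring-shaped nest of the press, behind the guard. Origin: centre of its underside.
- rack: Blue vial rack with vials, 100 x 140 mm, 84 mm tall, on the bench to the left of the press. Origin: centre of its underside.
- cap_dish: White dish of aluminium caps, 76 mm in diameter, 14 mm tall, on the bench to the right of the press. Origin: centre of its underside.
- bottle: Clear glass bottle with a blue cap, 70 mm in diameter, 145 mm tall, standing on the bench. Origin: centre of its underside.
- amber_jar: Amber glass jar with a black lid, 60 mm in diameter, 90 mm tall, standing on the bench. Origin: centre of its underside.
- beaker: Empty glass beaker, 72 mm in diameter, 95 mm tall, standing on the bench. Origin: centre of its underside.
- decapper: Hand pliers for taking caps off, steel with blue handles, 180 mm long, 53 mm wide over the handles, 13 mm high, lying on the bench between the robot and the press. Origin: on the bench near the middle of its length.
Things that resemble listed ones, but are neither listed nor needed, are in the scene too. What is shaped like the bottle but pink is not meant. Several things look just like the cap_dish: the one meant starts farthest to the robot's right.

How it is judged:
By the outcome, as a careful person would: the job done as asked, in the order asked, and still so for the second after the job is handed in, while the arm keeps its last pose, push and grip.
It also fails if it takes over 48 s, if anything falls off the work surface, if the arm or the gripper's body presses on something with over 40 N, if the wrist force passes 120 N, or if a joint passes its speed limit or range.

## Working session

There is one attempt and no reset: what is moved stays moved. The work goes in short steps, Python scripts to look and compute and a tool call to move; the robot and the scene stay as the last step left them, time stands still between calls to the robot, and variables do not carry over. Pictures are saved under pics/ and viewed, at most 10 in all, crops included, and the job is handed in when it is done.

Besides the shell and the picture viewer there is one more tool, called after "Call:" as name(argument=value, ...), one argument or row to a line, values as JSON. send_rows: Moves the arm, as the interface text tells. Its arguments: {"type":"object","properties":{"xyz":{"type":"array"},"dr":{"type":"array"},"jaw":{"type":"number"},"grip_force":{"type":"number"}},"required":["xyz","dr"]}

```bash
mkdir -p pics
python3 - <<'E'
from bench import *
import cv2
for n in("scene","top"):
    im=get_image(n); cv2.imwrite(f"pics/{n}0.png",cv2.resize(im[:,:,::-1],(800,600),interpolation=cv2.INTER_CUBIC)); print(calibration(n))
print(get_state())
E
```

```text
{'vfov': 42.529894762199945, 'cx': 255.06489145846942, 'cy': 195.93609387539004, 'rvec': array([ 1.38777005,  2.24194947, -0.82503161]), 'tvec': array([ 0.25764382, -0.19039744,  1.94829837])}
{'vfov': 45.778837140958565, 'cx': 255.7229962001012, 'cy': 192.98114810106006, 'rvec': array([ 2.13564289, -2.12109932,  0.19340848]), 'tvec': array([-0.03560316,  0.5217337 ,  1.6871978 ])}
{'time': 0.1, 'joint_positions': array([ 1.32808723,  0.32171476, -0.07007728,  1.45157489,  0.02260135,
        1.37083247, -0.05690246]), 'qd': array([ 0.00021897, -0.00083708, -0.00014323, -0.00286441, -0.00144388,
        0.00092353,  0.00081781]), 'joint_torque': array([-6.76635750e-05, -4.92572558e+01, -4.05791877e-01, -3.13399315e+01,
       -6.41853735e-02,  3.95839708e-02,  9.19056924e-05]), 'position': array([ 0.16492192, -0.62822498,  0.23858199]), 'tool_rot': array([-3.11402677e+00, -4.02097582e-01,  5.06290275e-04]), 'ft_force': array([-0.48999598,  1.60520916,  0.34765918]), 'torque': array([-0.05144921, -0.00626392, -0.0075861 ]), 'grip_force': 0.0, 'grip_width': 1.0025420402568177}
```

View pics/scene0.png

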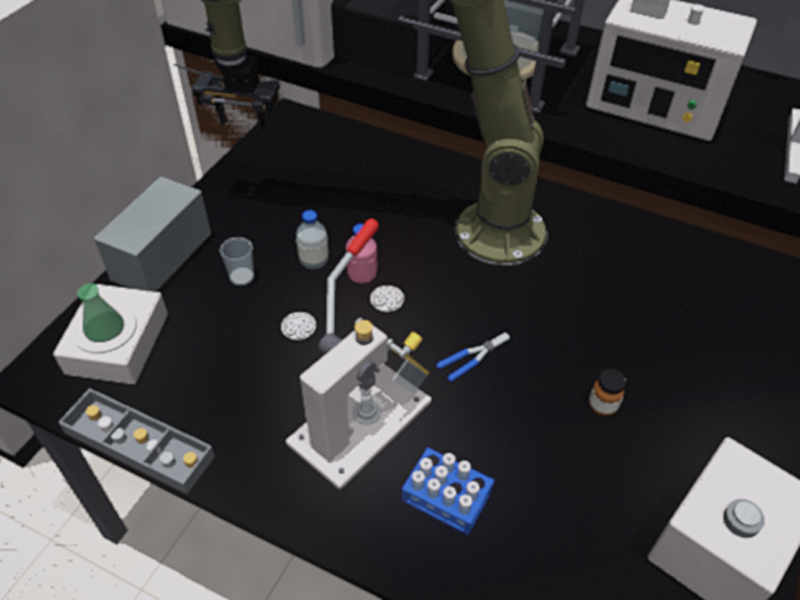

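View pics/top0.png

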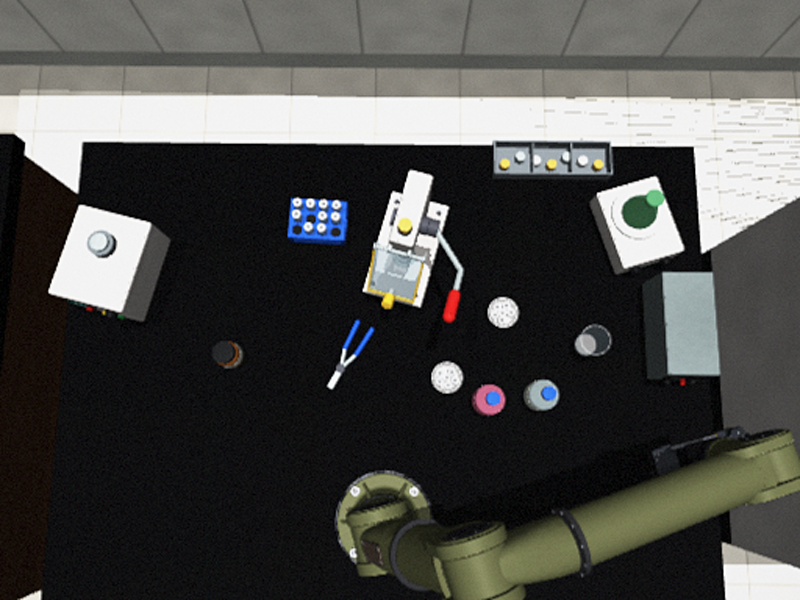

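The views show the press at top-view ~(405,250) with its lever on the right, its grip at ~(452,306) and its knob at ~(388,300). In the scene view the grip is at ~(363,236) and the knob at ~(413,341). I'll enlarge both for reading.

Run:
```python
import cv2,numpy as np
from bench import *
t=get_image("top")[:,:,::-1]; s=get_image("scene")[:,:,::-1]
a=cv2.resize(t[100:220,220:310],None,fx=5,fy=5,interpolation=cv2.INTER_CUBIC)
b=cv2.resize(s[130:320,175:285],None,fx=3.15,fy=3.15,interpolation=cv2.INTER_CUBIC)
h=max(a.shape[0],b.shape[0]); c=np.zeros((600,800,3),np.uint8); c[:a.shape[0],:450]=a; b=b[:600]; c[:b.shape[0],452:452+b.shape[1]]=b
cv2.imwrite("pics/z.png",c); print(a.shape,b.shape)
```

```text
(600, 450, 3) (598, 346, 3)
```

View pics/z.png

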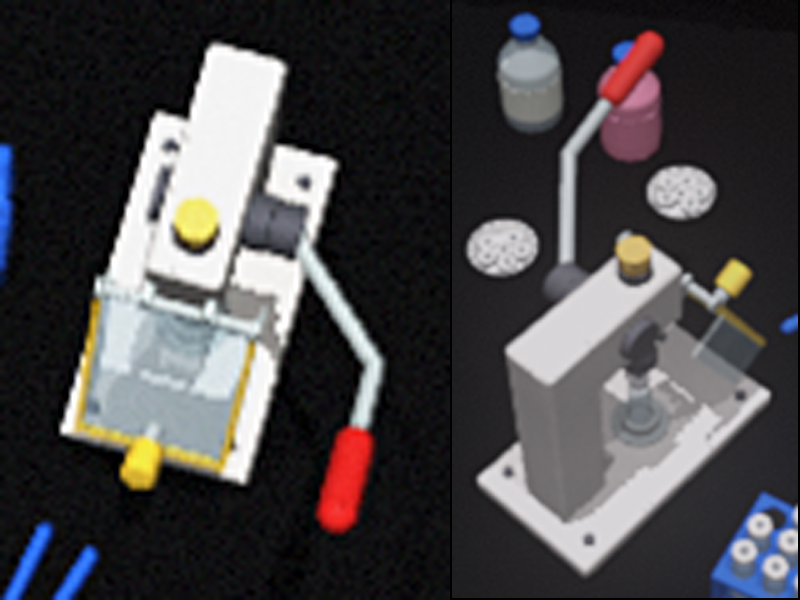

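The crop shows the base corners, grip and knob clearly. I'll fit the press pose from them.

```bash
cat > h.py <<'E'
import numpy as np, cv2
from bench import *
from scipy.spatial.transform import Rotation as R
from scipy.optimize import least_squares
def proj(n,P):
    c=calibration(n); f=192/np.tan(np.radians(c["vfov"]/2))
    K=np.array([[f,0,c["cx"]],[0,f,c["cy"]],[0,0,1.]])
    return cv2.projectPoints(np.array(P,float).reshape(-1,1,3),c["rvec"],c["tvec"],K,None)[0][:,0]
def T(p,P): return R.from_euler('z',p[2]).apply(np.atleast_2d(P))+[p[0],p[1],0]
E
python3 - <<'E'
from h import *
L=np.array([[135,75,25],[135,-75,25],[-135,-75,25],[-135,75,25],[-167,-140,319],[-160,0,127]])/1e3
t=np.array([[158,112],[337,158],[246,484],[62,432],[345,480],[141,463]])/5+[220,100]
s=np.array([[586,565],[478,480],[770,395],[632,70],[735,278]]); s=(s-[452,0])/3.15+[175,130]
si=[0,1,3,4,5]
f=lambda p:np.r_[proj("top",T(p,L))-t,proj("scene",T(p,L[si]))-s].ravel()
r=least_squares(f,[.7,0,-.2],loss='soft_l1'); print(r.x); print(f(r.x).reshape(-1,2).round(1))
for n,q in dict(grip=[-167,-140,319],pivot=[10,0,225],hinge=[-65,0,225],knob=[-160,0,127]).items(): print(n,T(r.x,np.array(q)/1e3).round(4))
np.save("press.npy",r.x)
E
```

```text
[ 0.66253676 -0.04724655 -0.26837248]
[[-0.8 -0.4]
 [-0.1  0.3]
 [-0.1 -0.3]
 [-0.6 -0.3]
 [-0.1 -0.3]
 [ 0.1  0.1]
 [-0.2  1.6]
 [-0.8 -1.1]
 [ 0.3 -1.2]
 [ 0.1 -0.5]
 [-0.3 -0.6]]
grip [[ 0.4644 -0.138   0.319 ]]
pivot [[ 0.6722 -0.0499  0.225 ]]
hinge [[ 0.5999 -0.03    0.225 ]]
knob [[ 0.5083 -0.0048  0.127 ]]
```

```bash
cat >> h.py <<'E'
p=np.load("press.npy"); YAW=p[2]
def down(yaw): return R.from_euler('z',yaw)*R.from_rotvec([np.pi,0,0])
def rel(pts,yaw=YAW):
    s=get_state(); R0=R.from_rotvec(s["tool_rot"]); p0=s["position"]
    print("t",round(s["time"],2),"pos",p0.round(4))
    for q in np.atleast_2d(pts):
        print((R0.inv().apply(q-p0)*1e3).round(0), (R0.inv()*down(yaw)).as_rotvec().round(3))
def grip(a,off=0,r=.2):  # world grip point at lever angle a, off along lever normal
    e=np.radians(28)-a
    return T(p,[.010-r*np.cos(e)+off*np.sin(e),-.140,.225+r*np.sin(e)+off*np.cos(e)])[0]
def knob(a):
    e=np.arctan2(-98,95)+a; r=np.hypot(95,98)/1e3
    return T(p,[-.065-r*np.cos(e),0,.225+r*np.sin(e)])[0]
E
python3 - <<'E'
from h import *
import bench
print([ (k,getattr(bench,k)) for k in dir(bench) if 'nose' in k.lower()])
g=grip(0); print(g,grip(.92),knob(0),knob(1.047))
rel([[.165,-.629,.42],[.3,-.3,.42],[g[0],g[1],.40]])
E
```

```text
[('nose_length', 0.017)]
[ 0.46478777 -0.13806178  0.31889431] [ 0.4598757  -0.13671092  0.14138816] [ 0.50826416 -0.00482055  0.127     ] [0.47222506 0.00509045 0.25824626]
t 0.2 pos [ 0.165  -0.6284  0.2389]
[  -0.    0. -181.] [-0.001  0.     0.525]
[ 214. -284. -181.] [-0.001  0.     0.525]
[ 415. -398. -161.] [-0.001  0.     0.525]
```

Call:
send_rows(
  xyz=[
    [0, 0, -40],
    [0, 0, -80],
    [10, -15, -115],
    [30, -40, -145],
    [55, -65, -165],
    [80, -90, -170],
    [105, -115, -170],
    [130, -140, -170],
    [155, -165, -170],
    [180, -190, -170],
  ],
  dr=[
    [0, 0, 0],
    [0, 0, 0],
    [0, 0, 0.08],
    [0, 0, 0.16],
    [0, 0, 0.24],
    [0, 0, 0.32],
    [0, 0, 0.4],
    [0, 0, 0.48],
    [0, 0, 0.525],
    [0, 0, 0.525],
  ],
  jaw=0,
  grip_force=20,
)

```text
time: 1.03
position: [0.2915, -0.3975, 0.4096]
tool_rot: [3.113, -0.423, 0.0]
ft_force: [0.7, -0.3, 0.8]
grip_width: 0.324
grip_force: 0.0
```

Run:
```python
from h import *
g=grip(0); rel([[g[0],g[1],.40]]); print(get_state()["joint_positions"].round(2))
```

```text
t 1.03 pos [ 0.2915 -0.3975  0.4096]
[  98. -296.    9.] [ 0.    -0.    -0.002]
[ 1.09 -0.03 -0.19  1.52 -0.01  1.66 -0.95]
```

Call:
send_rows(
  xyz=[
    [12, -36, 0],
    [24, -72, 0],
    [36, -108, 0],
    [48, -144, 0],
    [60, -180, 0],
    [72, -216, 0],
    [84, -250, 2],
    [94, -280, 5],
    [98, -296, 9],
    [98, -296, 9],
  ],
  dr=[
    [0, 0, 0],
    [0, 0, 0],
    [0, 0, 0],
    [0, 0, 0],
    [0, 0, 0],
    [0, 0, 0],
    [0, 0, 0],
    [0, 0, 0],
    [0, 0, 0],
    [0, 0, 0],
  ],
)

```text
time: 1.87
position: [0.4653, -0.1346, 0.3999]
tool_rot: [-3.113, 0.406, 0.001]
ft_force: [-0.8, 0.1, 0.2]
grip_width: 0.003
grip_force: 0.0
```

Run:
```python
from h import *
s=get_state(); print(s["joint_positions"].round(2), s["grip_width"])
# path: tip at contact, TCP = grip + 13mm normal(vertical approx) +17mm nose
rel([grip(a,.013)+[0,0,.017] for a in (0,.2,.4,.6,.8,.92,1.0)])
t=get_image("top")[:,:,::-1]; c=get_image("scene")[:,:,::-1]
a=cv2.resize(t[110:260,210:330],None,fx=4,fy=4)
b=cv2.resize(c[60:260,150:258],None,fx=3,fy=3)
k=np.zeros((600,800,3),np.uint8);k[:,:480]=a;k[:,480:]=b[:600,:320]
cv2.imwrite("pics/c1.png",k)
```

```text
[ 0.81 -0.05 -0.55  1.54 -0.03  1.64 -1.57] 0.003453756405165964
t 1.87 pos [ 0.4653 -0.1346  0.3999]
[ 6.  4. 52.] [-0.002  0.001  0.009]
[-11.   4.  88.] [-0.002  0.001  0.009]
[-21.   4. 127.] [-0.002  0.001  0.009]
[-23.   4. 167.] [-0.002  0.001  0.009]
[-17.   4. 207.] [-0.002  0.001  0.009]
[-10.   4. 230.] [-0.002  0.001  0.009]
[ -4.   4. 244.] [-0.002  0.001  0.009]
```

View pics/c1.png

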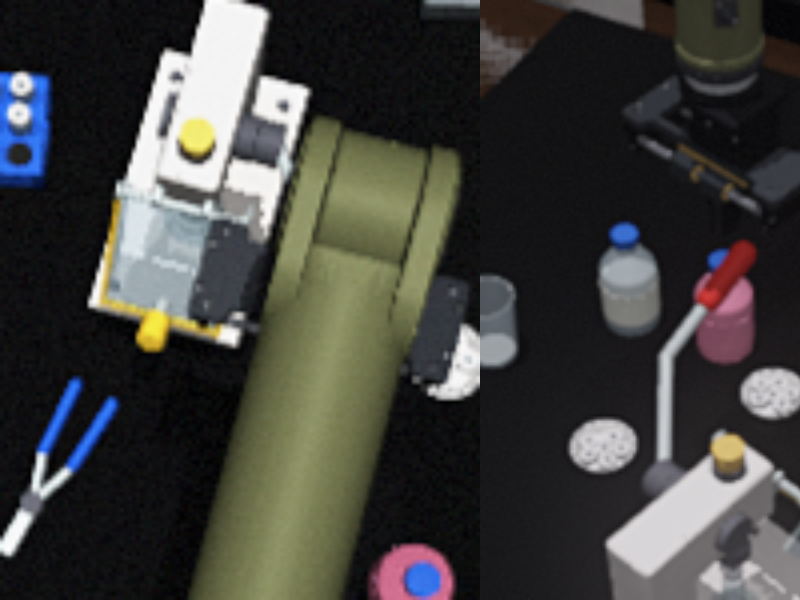

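The closed gripper sits above the grip, aligned across it, and the pink bottle is well clear. Pushing down along the arc.

Call:
send_rows(
  xyz=[
    [3, 4, 15],
    [6, 4, 30],
    [6, 4, 45],
    [2, 4, 58],
    [-3, 4, 70],
    [-8, 4, 82],
    [-12, 4, 92],
    [-16, 4, 104],
    [-19, 4, 116],
    [-21, 4, 127],
  ],
  dr=[
    [0, 0, 0],
    [0, 0, 0],
    [0, 0, 0],
    [0, 0, 0],
    [0, 0, 0],
    [0, 0, 0],
    [0, 0, 0],
    [0, 0, 0],
    [0, 0, 0],
    [0, 0, 0],
  ],
)

```text
time: 2.8
position: [0.442, -0.1406, 0.2747]
tool_rot: [3.11, -0.426, 0.003]
ft_force: [-0.3, -0.3, 7.5]
grip_width: 0.006
grip_force: 3.3
```

Run:
```python
from h import *
rel([grip(a,.013)+[0,0,.017] for a in (.6,.8,.92,1.0)])
t=get_image("top")[:,:,::-1]; c=get_image("scene")[:,:,::-1]
cv2.imwrite("pics/c2.png",cv2.resize(c[60:260,140:340],None,fx=3,fy=3))
```

```text
t 2.8 pos [ 0.442  -0.1406  0.2747]
[-2. -9. 42.] [ 0.002 -0.002 -0.004]
[ 3. -9. 82.] [ 0.002 -0.002 -0.004]
[ 10.  -9. 104.] [ 0.002 -0.002 -0.004]
[ 17.  -9. 119.] [ 0.002 -0.002 -0.004]
```

View pics/c2.png

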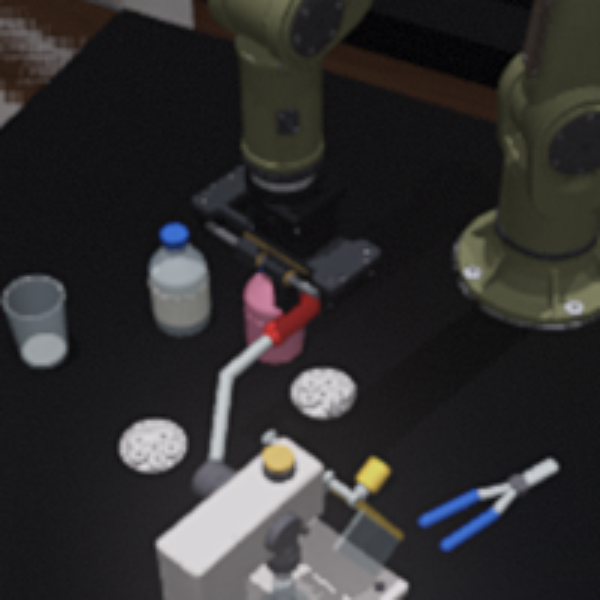

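The lever is moving down (7.5 N), and the fingertips look slightly toward the grip's outer end and to one side. I'll continue while re-centring.

Call:
send_rows(
  xyz=[
    [0, -3, 12],
    [0, -5, 24],
    [1, -7, 36],
    [2, -8, 48],
    [4, -9, 60],
    [5, -9, 70],
    [7, -9, 80],
    [9, -9, 90],
    [11, -9, 98],
    [13, -9, 104],
  ],
  dr=[
    [0, 0, 0],
    [0, 0, 0],
    [0, 0, 0],
    [0, 0, 0],
    [0, 0, 0],
    [0, 0, 0],
    [0, 0, 0],
    [0, 0, 0],
    [0, 0, 0],
    [0, 0, 0],
  ],
)

```text
time: 3.73
position: [0.458, -0.1375, 0.1727]
tool_rot: [3.107, -0.426, 0.004]
ft_force: [-15.4, -1.7, 45.6]
grip_width: 0.007
grip_force: 23.9
```

Run:
```python
from h import *
rel([grip(a,.013)+[0,0,.017] for a in (.92,1.0)])
s=get_state(); tip=s["position"]+R.from_rotvec(s["tool_rot"]).apply([0,0,.017])
tt=T((0,0,-p[2]),tip-[p[0],p[1],0]); print("tip local",tt)
o=np.array([140,60]); print("tip px",(proj("scene",tip)-o)*3)
for a in(.8,.85,.92): print(a,(proj("scene",[grip(a,0,r) for r in(.159,.241)])-o)*3)
c=get_image("scene")[:,:,::-1]
cv2.imwrite("pics/c3.png",cv2.resize(c[60:260,140:340],None,fx=3,fy=3))
```

```text
t 3.73 pos [ 0.458  -0.1375  0.1727]
[-4. -1.  3.] [ 0.005 -0.003 -0.004]
[ 2. -1. 17.] [ 0.005 -0.003 -0.004]
tip local [[-0.17327474 -0.14132837  0.15572677]]
tip px [[283.51098477 380.49357993]]
0.8 [[263.37882161 384.80093634]
 [313.26546631 360.65693067]]
0.85 [[261.89020091 390.86759375]
 [310.88857603 369.61356751]]
0.92 [[259.40768454 399.48243946]
 [307.01378655 382.28287052]]
```

View pics/c3.png

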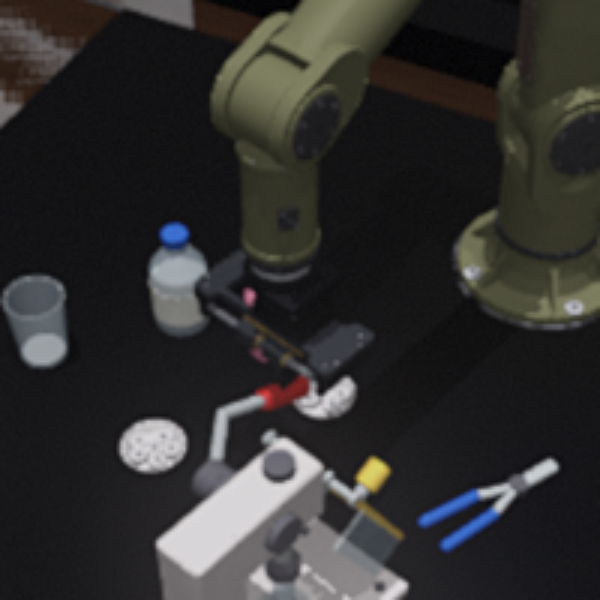

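The force jumped to 45 N and the grip sits where 0.92 rad predicts, so the lever is at its stop. Now I'll let it come back up, following it.

Call:
send_rows(
  xyz=[
    [-3, 0, -10],
    [-6, 0, -24],
    [-9, 0, -38],
    [-11, 0, -52],
    [-13, 0, -66],
    [-13, 0, -80],
    [-12, 0, -94],
    [-11, 0, -108],
    [-9, 0, -122],
    [-6, 0, -136],
  ],
  dr=[
    [0, 0, 0],
    [0, 0, 0],
    [0, 0, 0],
    [0, 0, 0],
    [0, 0, 0],
    [0, 0, 0],
    [0, 0, 0],
    [0, 0, 0],
    [0, 0, 0],
    [0, 0, 0],
  ],
)

```text
time: 4.62
position: [0.4529, -0.1335, 0.3082]
tool_rot: [3.111, -0.424, 0.008]
ft_force: [3.7, -1.9, 2.9]
grip_width: 0.005
grip_force: 1.6
```

Call:
send_rows(
  xyz=[
    [4, 0, -14],
    [9, 0, -28],
    [14, 0, -42],
    [19, 0, -56],
    [22, 0, -70],
    [22, 0, -84],
    [22, 0, -100],
    [22, 0, -116],
    [22, 0, -126],
    [22, 0, -126],
  ],
  dr=[
    [0, 0, 0],
    [0, 0, 0],
    [0, 0, 0],
    [0, 0, 0],
    [0, 0, 0],
    [0, 0, 0],
    [0, 0, 0],
    [0, 0, 0],
    [0, 0, 0],
    [0, 0, 0],
  ],
)

```text
time: 5.45
position: [0.4734, -0.1379, 0.4339]
tool_rot: [3.112, -0.422, 0.005]
ft_force: [-0.1, 0.1, -0.1]
grip_width: 0.005
grip_force: 0.0
```

Run:
```python
from h import *
k=knob(0); print(get_state()["joint_positions"].round(2),get_state()["ft_force"].round(1))
rel([[k[0],k[1],.40],k+[0,0,.0]])
o=np.array([140,60]); print((proj("scene",[grip(0,0,r) for r in(.159,.241)])-o)*3,(proj("scene",knob(0))-o)*3)
c=get_image("scene")[:,:,::-1]
cv2.imwrite("pics/c4.png",cv2.resize(c[60:260,140:340],None,fx=3,fy=3))
```

```text
[ 0.8  -0.02 -0.56  1.46 -0.01  1.7  -1.6 ] [-0.1  0.1 -0.1]
t 5.45 pos [ 0.4734 -0.1379  0.4339]
[  -2. -138.   34.] [ 0.    -0.004 -0.001]
[  -3. -138.  307.] [ 0.    -0.004 -0.001]
[[251.86499627 308.24701677]
 [300.95627021 242.69029508]] [[373.62486475 473.08092867]]
```

View pics/c4.png

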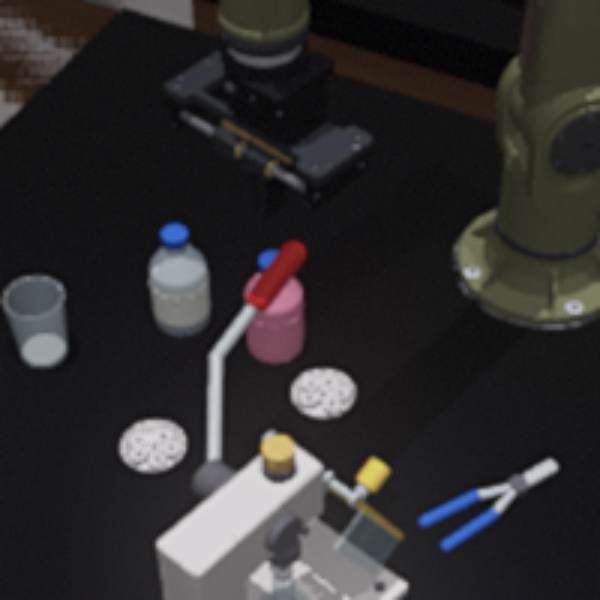

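The lever is fully back at rest (grip matches the prediction) and the knob is at ~(373,473), as predicted. Now moving above the knob and down.

Call:
send_rows(
  xyz=[
    [0, -20, 0],
    [0, -45, 0],
    [0, -70, 0],
    [-1, -95, 0],
    [-1, -120, 0],
    [-2, -138, 10],
    [-2, -138, 35],
    [-2, -138, 65],
    [-2, -138, 95],
    [-2, -138, 120],
  ],
  dr=[
    [0, 0, 0],
    [0, 0, 0],
    [0, 0, 0],
    [0, 0, 0],
    [0, 0, 0],
    [0, 0, 0],
    [0, 0, 0],
    [0, 0, 0],
    [0, 0, 0],
    [0, 0, 0],
  ],
  jaw=60,
)

```text
time: 6.33
position: [0.5062, -0.0037, 0.3082]
tool_rot: [3.113, -0.42, -0.005]
ft_force: [-0.0, -0.6, 0.3]
grip_width: 0.651
grip_force: 0.0
```

Run:
```python
from h import *
k=knob(0); s=get_state(); print(s["joint_positions"].round(2),s["ft_force"].round(1),s["grip_width"])
rel([[k[0],k[1],.20],k+[0,0,-.002]])
a=get_image("top")[:,:,::-1]; c=get_image("scene")[:,:,::-1]
o=np.hstack([cv2.resize(c[60:260,170:302],None,fx=3,fy=3),cv2.resize(a[110:260,215:318],None,fx=4,fy=4)[:,:400]])
cv2.imwrite("pics/c5.png",o)
```

```text
[ 0.66  0.02 -0.71  1.67  0.01  1.46 -1.89] [-0.  -0.6  0.3] 0.6507491343167162
t 6.33 pos [ 0.5062 -0.0037  0.3082]
[  3.   0. 108.] [0.001 0.003 0.   ]
[  3.   0. 183.] [0.001 0.003 0.   ]
```

View pics/c5.png

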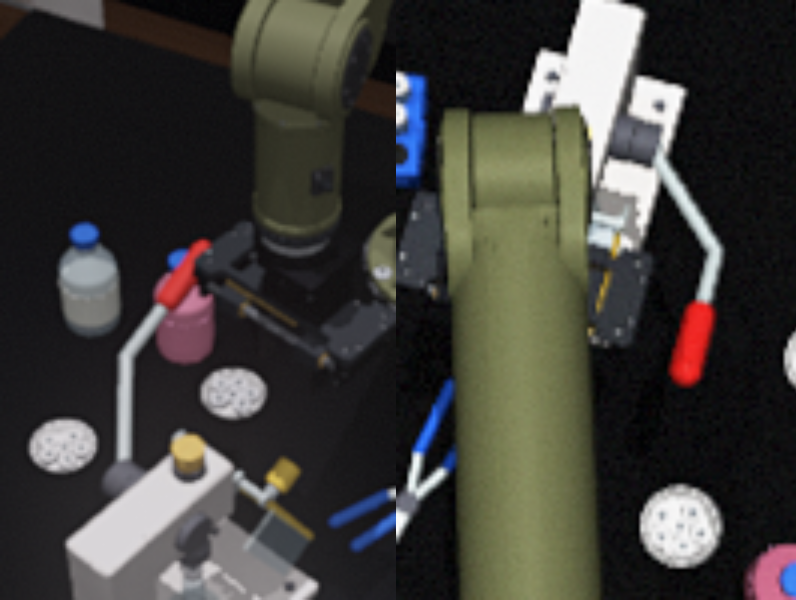

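The gripper is over the knob with clearance to the lever. Descending.

Call:
send_rows(
  xyz=[
    [1, 0, 20],
    [2, 0, 45],
    [3, 0, 70],
    [3, 0, 95],
    [3, 0, 120],
    [3, 0, 140],
    [3, 0, 160],
    [3, 0, 174],
    [3, 0, 183],
    [3, 0, 183],
  ],
  dr=[
    [0, 0, 0],
    [0, 0, 0],
    [0, 0, 0],
    [0, 0, 0],
    [0, 0, 0],
    [0, 0, 0],
    [0, 0, 0],
    [0, 0, 0],
    [0, 0, 0],
    [0, 0, 0],
  ],
)

```text
time: 7.27
position: [0.5098, -0.0045, 0.1276]
tool_rot: [-3.113, 0.421, 0.004]
ft_force: [-1.0, -0.4, -0.4]
grip_width: 0.688
grip_force: 0.0
```

Call:
send_rows(
  xyz=[
    [0, 0, 0],
    [0, 0, 0],
    [0, 0, 0],
    [0, 0, 0],
    [0, 0, 0],
    [0, 0, 0],
    [0, 0, 0],
    [0, 0, 0],
    [0, 0, 0],
    [0, 0, 0],
  ],
  dr=[
    [0, 0, 0],
    [0, 0, 0],
    [0, 0, 0],
    [0, 0, 0],
    [0, 0, 0],
    [0, 0, 0],
    [0, 0, 0],
    [0, 0, 0],
    [0, 0, 0],
    [0, 0, 0],
  ],
  jaw=15,
  grip_force=25,
)

```text
time: 8.1
position: [0.5105, -0.0058, 0.1287]
tool_rot: [3.111, -0.421, 0.001]
ft_force: [-0.6, -4.9, 2.4]
grip_width: 0.292
grip_force: 25.0
```

Run:
```python
from h import *
s=get_state(); print(s["joint_positions"].round(2),s["ft_force"].round(1),s["grip_width"]*87)
rel([knob(a)+[0,0,-.002] for a in np.arange(0,1.06,1.047/10)])
a=get_image("top")[:,:,::-1]; c=get_image("scene")[:,:,::-1]
o=np.hstack([cv2.resize(c[60:260,170:302],None,fx=3,fy=3),cv2.resize(a[110:260,215:318],None,fx=4,fy=4)[:,:400]])
cv2.imwrite("pics/c6.png",o)
```

```text
[ 0.62  0.17 -0.71  1.91  0.13  1.11 -1.98] [-0.6 -4.9  2.4] 25.44225799013327
t 8.1 pos [ 0.5105 -0.0058  0.1287]
[-2. -0.  4.] [ 0.002 -0.001 -0.001]
[-12.  -0.  -7.] [ 0.002 -0.001 -0.001]
[-21.  -0. -18.] [ 0.002 -0.001 -0.001]
[-28.  -0. -30.] [ 0.002 -0.001 -0.001]
[-34.  -0. -43.] [ 0.002 -0.001 -0.001]
[-39.  -0. -57.] [ 0.002 -0.001 -0.001]
[-42.  -0. -71.] [ 0.002 -0.001 -0.001]
[-44.  -0. -85.] [ 0.002 -0.001 -0.001]
[-44.  -0. -99.] [ 0.002 -0.001 -0.001]
[ -42.   -0. -114.] [ 0.002 -0.001 -0.001]
[ -40.   -0. -128.] [ 0.002 -0.001 -0.001]
```

View pics/c6.png

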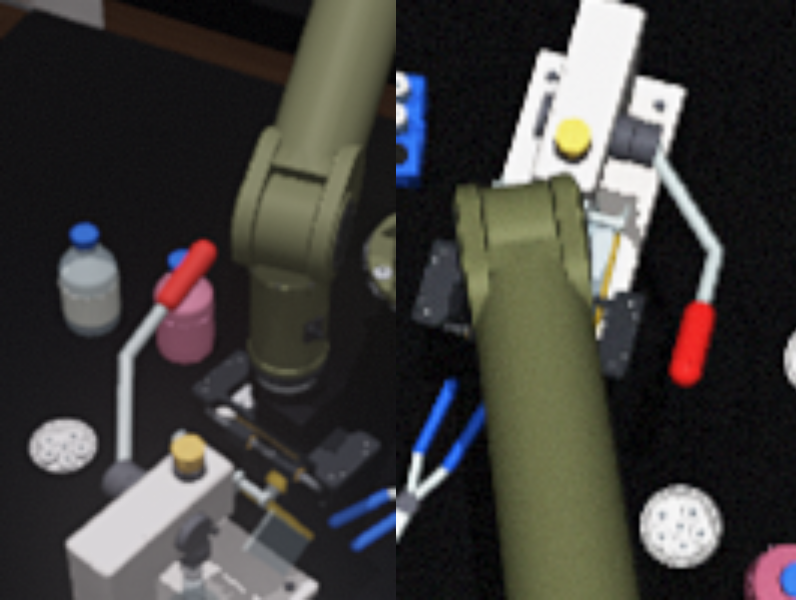

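The knob is gripped (25.4 mm opening, 25 N). Raising the guard along its arc.

Call:
send_rows(
  xyz=[
    [-5, 0, -5],
    [-10, 0, -11],
    [-15, 0, -16],
    [-19, 0, -22],
    [-23, 0, -28],
    [-26, 0, -34],
    [-29, 0, -41],
    [-32, 0, -47],
    [-35, 0, -54],
    [-37, 0, -61],
  ],
  dr=[
    [0, 0, 0],
    [0, 0, 0],
    [0, 0, 0],
    [0, 0, 0],
    [0, 0, 0],
    [0, 0, 0],
    [0, 0, 0],
    [0, 0, 0],
    [0, 0, 0],
    [0, 0, 0],
  ],
)

```text
time: 9.03
position: [0.4737, 0.0043, 0.1888]
tool_rot: [3.112, -0.421, -0.003]
ft_force: [0.5, -6.2, -4.0]
grip_width: 0.294
grip_force: 25.0
```

Call:
send_rows(
  xyz=[
    [-2, 0, -7],
    [-3, 0, -14],
    [-4, 0, -21],
    [-5, 0, -28],
    [-5, 0, -35],
    [-5, 0, -42],
    [-4, 0, -50],
    [-3, 0, -57],
    [-2, 0, -64],
    [-1, 0, -71],
  ],
  dr=[
    [0, 0, 0],
    [0, 0, 0],
    [0, 0, 0],
    [0, 0, 0],
    [0, 0, 0],
    [0, 0, 0],
    [0, 0, 0],
    [0, 0, 0],
    [0, 0, 0],
    [0, 0, 0],
  ],
)

```text
time: 9.87
position: [0.4716, 0.0048, 0.2589]
tool_rot: [3.112, -0.421, -0.009]
ft_force: [-2.2, -4.6, -4.8]
grip_width: 0.288
grip_force: 25.0
```

Run:
```python
from h import *
s=get_state(); print(s["joint_positions"].round(2),s["ft_force"].round(1),s["grip_width"]*87)
rel([knob(a)+[0,0,-.002] for a in (.96,1.047)])
a=get_image("top")[:,:,::-1]; c=get_image("scene")[:,:,::-1]
# sheet corners/edge in scene crop
o=np.array([205,110])
for ang in (.96,1.047,1.134):
    e=np.radians(-61)+ang
    P=[T(p,[-.065-r*np.cos(e),y,.225+r*np.sin(e)])[0] for r in(0,.156) for y in(.056,-.056)]
    print(ang,((proj("scene",P)-o)*5).round(0).tolist(),((proj("top",P)-[215,130])*4).round(0).tolist())
m=np.zeros((600,800,3),np.uint8)
m[:,:400]=cv2.resize(c[110:230,205:285],None,fx=5,fy=5,interpolation=2); m[:480,400:]=cv2.resize(a[130:250,215:315],None,fx=4,fy=4,interpolation=2)
cv2.imwrite("pics/c7.png",m)
```

```text
[ 0.67 -0.05 -0.71  1.82 -0.03  1.37 -1.87] [-2.2 -4.6 -4.8] 25.09346316214954
t 9.87 pos [0.4716 0.0048 0.2589]
[-2. -0. 14.] [ 0.002  0.005 -0.001]
[ 1. -0.  3.] [ 0.002  0.005 -0.001]
0.96 [[267.0, 581.0], [125.0, 479.0], [436.0, 446.0], [296.0, 355.0]] [[99.0, 109.0], [224.0, 144.0], [50.0, 283.0], [175.0, 318.0]]
1.047 [[267.0, 581.0], [125.0, 479.0], [438.0, 431.0], [298.0, 339.0]] [[99.0, 109.0], [224.0, 144.0], [49.0, 281.0], [175.0, 316.0]]
1.134 [[267.0, 581.0], [125.0, 479.0], [439.0, 416.0], [298.0, 325.0]] [[99.0, 109.0], [224.0, 144.0], [48.0, 278.0], [175.0, 314.0]]
```

View pics/c7.png

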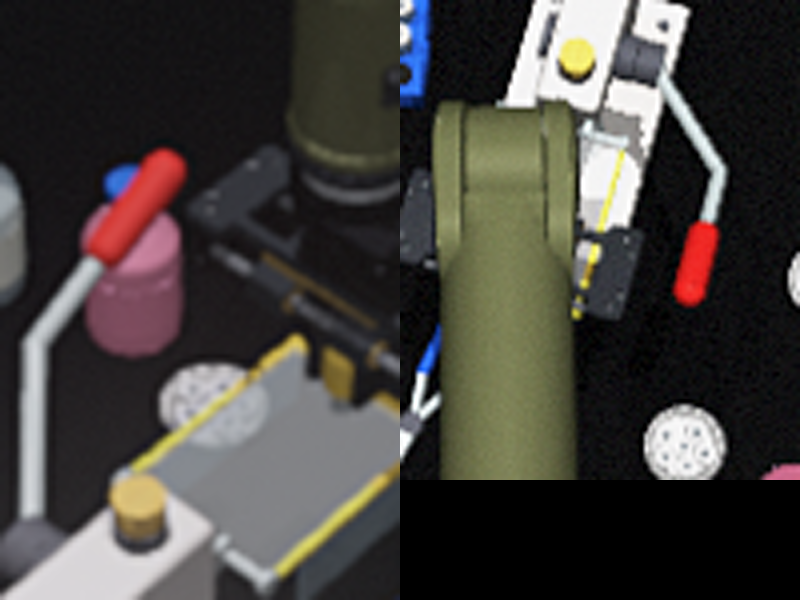

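The guard's outer right corner is at (300,338), against a prediction of (298,339) for 60°. The lever is up and the neighbouring things haven't moved. I'll hold it still to settle.

Call:
send_rows(
  xyz=[
    [0, 0, 0],
    [0, 0, 0],
    [0, 0, 0],
    [0, 0, 0],
    [0, 0, 0],
    [0, 0, 0],
    [0, 0, 0],
    [0, 0, 0],
    [0, 0, 0],
    [0, 0, 0],
  ],
  dr=[
    [0, 0, 0],
    [0, 0, 0],
    [0, 0, 0],
    [0, 0, 0],
    [0, 0, 0],
    [0, 0, 0],
    [0, 0, 0],
    [0, 0, 0],
    [0, 0, 0],
    [0, 0, 0],
  ],
)

```text
time: 10.8
position: [0.4717, 0.0048, 0.2588]
tool_rot: [3.111, -0.421, -0.008]
ft_force: [-3.2, -5.4, -3.3]
grip_width: 0.295
grip_force: 25.0
```

Run:
```python
from h import *
s=get_state(); print(s["position"],s["ft_force"],abs(s["qd"]).max())
rel([knob(1.047)+[0,0,-.002]])
if s["grip_force"]>20 and abs(s["position"][2]-.2585)<.004: print(close_job())
```

```text
[0.47170981 0.00483408 0.2588372 ] [-3.22685892 -5.38690151 -3.27466274] 0.0013694596031355263
t 10.8 pos [0.4717 0.0048 0.2588]
[ 0. -0.  3.] [ 0.002  0.005 -0.001]
the job is handed in; nothing more can be done
None
```

The job is handed in: the lever went down to its stop and came fully back up with the guard shut, and the arm now holds the guard steady by its knob at about 60 degrees (within a degree or so); the neighbouring things still in view had not moved, but I did not check the vial itself at the end.

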